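# Test the bench stop button and restart

## Task

Test the bench's stop station: press the big mushroom button down with your fingertips until it stays in by itself and let go of it, then push one of its two rim wings sideways with the fingertips to twist the head clockwise (seen from above) until the button pops back up. After that press the small round start button on the other box down to its stop and leave it, so that both buttons are up again. Do not force the buttons, and do not pick up, push away or knock over anything that stands around.

Things in the scene. Friction and masses are not known exactly. Their poses are not given: they have to be found in the camera images.
- stop_box: Stop station: low grey painted box, 114 x 114 mm, top at 50 mm above the worktop, screwed down (cannot move). Origin: centre of its underside; z up. It carries the big white mushroom head on a black rubber neck.
- stop_top (a point): Centre of the top of the white mushroom head, on its vertical axis, 92 mm above the worktop when up (head sinks as pressed). Top flat to 12 mm radius, then slopes down slightly. The head is a disc of 90 mm diameter, rim 62 to 84 mm above the worktop, with two saw-tooth wings on the rim, half a turn apart, reaching out to 65 mm from the axis, 22 mm tall at the same heights.
- stop_wing_a (a point): Point on the steep driving face of the wing that points to -x (to the robot) at box yaw 0: 58 mm from the axis, at half the wing's height (73 mm up, button up). The face is vertical, radial, free from 45 to 65 mm from the axis, and looks to -y at box yaw 0; behind it a 35 mm ramp falls to the rim. Pushing this face turns the head clockwise from above.
- stop_wing_b (a point): The same point on the second wing (at +x at box yaw 0; its driving face looks to +y at box yaw 0).
- stop_press (a joint): How far the mushroom head is pressed in: 0 up, 0.011 m fully in. Its spring pushes back with 2 N when up and 6 N fully in, plus about 2 N of latch on the way. Pressed past 0.009 it latches and stays at about 0.009 when let go. Only the twist frees it.
- stop_twist (a joint): Turn of the mushroom head, 0 at rest, positive clockwise from above, end stop at 0.8 rad. A spring (0.01 to 0.04 N m, plus some 0.03 N m of latch) turns it back to 0 when let go. With the button latched in, a turn of about 0.45 rad frees the latch and the head springs up to 0.
- start_box: Start station: low grey painted box, 84 x 104 mm, top at 45 mm above the worktop, screwed down. Origin: centre of its underside. It carries one small round white push button, 40 mm diameter, in a metal collar.
- start_top (a point): Centre of the top of the start button, 58 mm above the worktop when up, flat, 10.5 mm above the collar.
- start_press (a joint): How far the start button is pressed: 0 up, 0.006 m at its stop. Spring: 2 N up, 5 N fully in; it comes back up by itself.
- flask_250: Bystander: conical flask, 80 mm across, 140 mm tall, loose, near the back. Leave it alone.
- beaker_100: Bystander: small beaker, 61 x 55 x 70 mm, loose, behind the boxes. Leave it alone.
- petri_2: Bystander: petri dish, 80 mm across, 17 mm tall, loose, between the two boxes towards the back. Leave it alone.
- crucible_2: Bystander: small crucible, 41 mm across, 34 mm tall, loose, between the two boxes. Leave it alone.
- marker_blue: Bystander: marker pen, 137 mm long, 19 mm tall, lying loose in front of the boxes. Leave it alone.
- dropper_2: Bystander: dropper bottle, 35 mm across, 104 mm tall, loose, at the right. Leave it alone.
Things that resemble listed ones, but are neither listed nor needed, are in the scene too. Leave any purple look-alike of the start_box alone.

How it is judged:
By the outcome, as a careful person would: the job done as asked, in the order asked, and still so for the second after the job is handed in, with the robot touching nothing.
It also fails if it takes over 64 s, if anything falls off the work surface, if the arm or the gripper's body presses on something with over 40 N, if the wrist force passes 120 N, or if a joint passes its speed limit or range.

## Robot

A 6-joint arm with a two-finger parallel gripper is mounted at the origin on a cart in front of the work surface, level with it; the furniture and walls round the work are solid. World frame = base frame: x ahead of the robot, y to its left, z up, the work surface at z = 0. Lengths are in m, angles in rad, forces in N, time in s.
With the tool pointing down it reaches from about 0.375 to 0.9 m from the base axis. Payload 3.1 kg.
Tool frame: the origin (TCP) lies between the finger pads; the fingertips stand manip.nose_length ahead of it and the grasp point (between the pads) lies 5 mm behind it (manip.nose_length is the distance from the TCP to the fingertips, in m); z points along the fingers, y is the line along which they close (so a half turn about z gives the same grasp; the last joint's range is limited). The gripper opens to 85 mm and grips with 20 to 120 N. Pads are 22 mm wide; open, the fingers measure 114 mm over their backs; the gripper's body (76 mm by 85 mm) begins 54 mm behind the grasp point. The pads swing forward as they close: fully open they stand 13 mm farther back than shut.
Start: joints at [1.155, 0.527, 1.433, -0, 1.181, -0.178], TCP at [0.147, 0.608, 0.22] pointing down, gripper open.
Joint ranges: [-3.08, 3.08], [-0.75, 2.2], [0.22, 2.44], [-1.43, 4.57], [0, 2.65], [-2.85, 2.85]. Speed limits (rad/s): [2.79, 2.79, 3.14, 3.14, 3.14, 3.14].

## Interface

Orientations are given as a unit quaternion [x, y, z, w].
In Python, from station import monitor, eyes, job, manip gives the robot as it stands.
- The arm moves only by the shell command python3 -m pendant 'ROWS' [FORCE]. ROWS is JSON, a list that holds one entry, the list of rows, each a list of 7 numbers: the shift along the tool's x, y, z as a fraction of full scale, then the turn, a rotation vector about the tool's x, y, z as a fraction of full scale, then the opening, from 0 (shut) to 1 (fully open). A call has 1 to 20 rows; each row shifts and turns the commanded pose from where the row before left it, along the tool's axes as they then stand; what a row does not reach is not made up. Full scale, the value 1, is 800 mm for a shift and 0.12 rad for a turn. A row lasts 1/10 s, in which the tool goes at most 50 mm and 8.59 degrees, less where a joint would pass 70% of its speed; a pose out of reach is approached as far as the arm can. A call with a number of a shift or a turn outside -1 to 1 is refused whole. A call with a gripper value outside its range is refused whole. The fingers move at their own pace and stop on an object; FORCE is the grip in N (left out, the last holds). Time passes only in rows, so rows that do not move let the fingers close. It gives the time, the measured TCP pose, the force, the opening and the grip force at its end, in the units of the state.
- monitor.sense(): the state, without advancing time (a new reading comes with each control period).
- eyes.snapshot(name): name is "scene" or "top" or "wrist"; returns a dict with "pixels" (480x640x3 uint8, red, green, blue), "depth" (480x640 float32, m along the optical axis (not along the pixel's ray), 0 where there is no reading), "intrinsics" (3x3 intrinsics, pixels), "k1" (the pictures are not rectified: a ray, as slopes to the right and down, at radius r is drawn at 1 + k1 r^2 times it, then the intrinsics apply), "eye" and "attitude" of the camera in the world. Camera axes: x right, y down, z forward; pixel columns grow to the right and rows downward; lengths in m; the calibration is good to about 2 mm. A picture is of the moment at which its call begins.
- job.sign_off(): hands the job in; it is judged then, once.
The state is a dict: "t": time; "q": joint angles; "qd": joint speeds; "tau": joint torques, N m; "tcp_pos": TCP position; "tool_rot": TCP orientation; "force": force on the tool from outside, world axes, zero at the start; "ft_torque": the same for the moment, N m; "finger_gap": opening from 0.0 (shut) to 1.0 (fully open); "gripper_force": force on a finger pad.
Only numpy, scipy, OpenCV 4.12 (cv2) and the standard library are available. Lean on these libraries where they do the work, as an engineer would, in place of code of your own. Each camera call takes 0.05 s, during which the arm holds its last target. There are 200 camera calls.

## Working session

There is one attempt and no reset: what is moved stays moved. The work goes in short steps, Python scripts to look and compute and a shell command to move; the robot and the scene stay as the last step left them, time stands still between calls to the robot, and variables do not carry over. Pictures are saved under pics/ and viewed, at most 10 in all, crops included, and the job is handed in when it is done.

```bash
mkdir -p pics; ls; cat > h.py <<'E'
import numpy as np, cv2
from scipy.spatial.transform import Rotation as R
from station import monitor, eyes, job, manip
def snap(n,f):
    s=eyes.snapshot(n); cv2.imwrite('pics/'+f+'.png',s['pixels'][:,:,::-1]); np.save('pics/'+f+'.npy',s,allow_pickle=True); return s
def load(f): return np.load('pics/'+f+'.npy',allow_pickle=True).item()
def att(s):
    a=np.array(s['attitude']); return a if a.shape==(3,3) else R.from_quat(a).as_matrix()
def ray(s,uv):
    K=np.array(s['intrinsics']); d=np.array([s['k1'],0,0,0,0],float)
    p=cv2.undistortPoints(np.array(uv,float).reshape(-1,1,2),K,d)[:,0]
    return np.c_[p,np.ones(len(p))]@att(s).T
def onplane(s,uv,z):
    r=ray(s,uv); e=np.array(s['eye']); return e+r*((z-e[2])/r[:,2])[:,None]
def cloud(s,uv):
    uv=np.array(uv,int); d=s['depth'][uv[:,1],uv[:,0]]; return np.array(s['eye'])+ray(s,uv)*d[:,None]
E
python3 - <<'E'
from h import *
for n in('top','scene'):
    s=snap(n,n); print(n,s['eye'],s['attitude'],s['intrinsics'],s['k1'])
print(manip.nose_length, monitor.sense())
E
```

```text
pics
top [ 0.2029513  -0.01392893  1.61958956] [ 0.71781114 -0.68749557  0.07729383 -0.07824757] [[575.01415242   0.         329.8743911 ]
 [  0.         575.01415242 235.06723645]
 [  0.           0.           1.        ]] -0.10328276332702598
scene [-0.23358145 -0.55207093  0.79537516] [ 0.80451061 -0.40501065  0.20502753 -0.38300492] [[443.481072     0.         324.17580294]
 [  0.         443.481072   236.57360477]
 [  0.           0.           1.        ]] -0.040825181340254986
0.014 {'t': 0.1, 'q': array([ 1.15548305e+00,  5.28401269e-01,  1.43377536e+00, -1.83995379e-05,
        1.18140801e+00, -1.78513262e-01]), 'qd': array([ 0.00355016, -0.00199555, -0.00397749,  0.00017312,  0.00154915,
       -0.00141994]), 'tau': array([-1.83978532e-04, -4.43305492e+01, -1.78586143e+01, -2.44926905e-04,
        3.84467203e-03, -2.06406446e-05]), 'tcp_pos': array([0.14633098, 0.60694014, 0.21951388]), 'tool_rot': array([ 1.18120034e-01,  9.92998824e-01, -9.54897786e-04, -2.83261119e-04]), 'force': array([ 0.26961225,  0.14729956, -0.04084034]), 'ft_torque': array([-0.03749098, -0.03965406,  0.05688096]), 'gripper_force': 0.0, 'finger_gap': 0.9962274153569054}
```

View pics/top.png

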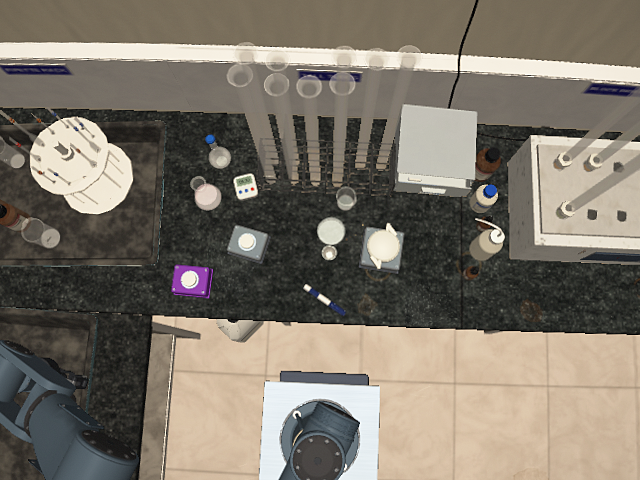

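View pics/scene.png

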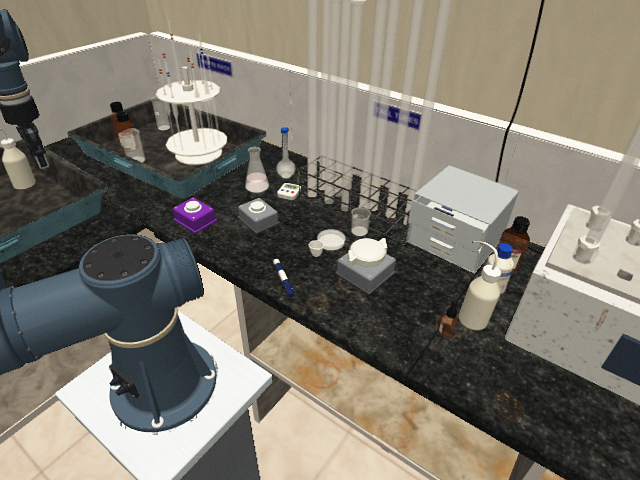

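The top view shows the stop station at about (382,247), with white wings near (398,229) and (378,264). There are two start-like boxes: the grey one at (248,243) and the purple one at (192,281). The grey one fits the description of a grey painted box, and the purple one is the look-alike to leave alone. I'll measure both stations and confirm in a crop.

```bash
python3 - <<'E'
from h import *
s=load('top'); im=s['pixels'][:,:,::-1].copy()
hsv=cv2.cvtColor(im,cv2.COLOR_BGR2HSV)
def blob(x0,y0,x1,y1,lo,hi):
    m=np.zeros(im.shape[:2],np.uint8); m[y0:y1,x0:x1]=cv2.inRange(hsv,lo,hi)[y0:y1,x0:x1]
    c=max(cv2.findContours(m,cv2.RETR_EXTERNAL,cv2.CHAIN_APPROX_NONE)[0],key=cv2.contourArea); return c[:,0]
head=blob(350,215,415,280,(0,0,165),(180,60,255))
P=onplane(s,head,0.075)
h=np.zeros(im.shape[:2],np.uint8);cv2.drawContours(h,[head],-1,255,-1)
h2=cv2.morphologyEx(h,cv2.MORPH_OPEN,cv2.getStructuringElement(cv2.MORPH_ELLIPSE,(25,25)))
c=max(cv2.findContours(h2,0,1)[0],key=cv2.contourArea); (u,v),r=cv2.minEnclosingCircle(c)
print('head px',u,v,r); C=onplane(s,[(u,v)],0.078)[0]; print('C',C)
D=P-C; rr=np.hypot(D[:,0],D[:,1]); a=np.degrees(np.arctan2(D[:,1],D[:,0]))
for k in range(-180,180,10):
    q=(a>=k)&(a<k+10)
    if q.any(): print(k,round(rr[q].max()*1000),end='; ')
print()
for nm,b,z in(('stopbox',blob(350,215,415,280,(90,15,70),(125,100,175)),.05),('startbox',blob(222,218,275,268,(90,15,70),(125,100,175)),.045)):
    Pb=onplane(s,b,z)[:,:2].astype(np.float32); print(nm,cv2.minAreaRect(Pb))
b=blob(232,228,262,255,(0,0,180),(180,60,255)); (u,v),r=cv2.minEnclosingCircle(b); print('start px',u,v,r,onplane(s,[(u,v)],.058))
# others
for nm,uv,z in(('crucible',(330,254),.03),('petri',(331,231),.017),('beaker',(346,198),.07),('marker',(325,299),.01),('flask',(207,197),.05),('dropper',(471,272),.1),('cabinetcorner',(397,192),.2)):
    print(nm,onplane(s,[uv],z)[0].round(3))
w=im[200:320,160:420]; cv2.imwrite('pics/crop.png',cv2.resize(w,None,fx=3,fy=3,interpolation=cv2.INTER_CUBIC))
E
```

```text
head px 383.260009765625 245.5 16.3707218170166
C [ 0.52532504 -0.15173797  0.078     ]
-180 43; -170 44; -160 44; -150 44; -140 43; -130 43; -120 44; -110 46; -100 44; -90 47; -80 44; -70 47; -60 45; -50 51; -40 54; -30 58; -20 67; -10 65; 0 45; 10 46; 20 46; 30 47; 40 45; 50 45; 60 46; 70 45; 80 45; 90 45; 100 44; 110 44; 120 43; 130 50; 140 51; 150 56; 160 64; 170 63; 
stopbox ((0.48975417017936707, -0.11421895027160645), (0.023498214781284332, 0.01195601187646389), 46.65857696533203)
startbox ((0.4970172047615051, 0.19551381468772888), (0.008139673620462418, 0.0039377412758767605), 47.81875991821289)
start px 246.68478393554688 241.3586883544922 9.077644348144531 [[0.52472705 0.226123   0.058     ]]
crucible [ 0.504 -0.007  0.03 ]
petri [ 0.574 -0.007  0.017]
beaker [ 0.658 -0.045  0.07 ]
marker [0.379 0.002 0.01 ]
flask [0.65  0.351 0.05 ]
dropper [ 0.458 -0.388  0.1  ]
cabinetcorner [ 0.642 -0.173  0.2  ]
```

View pics/crop.png

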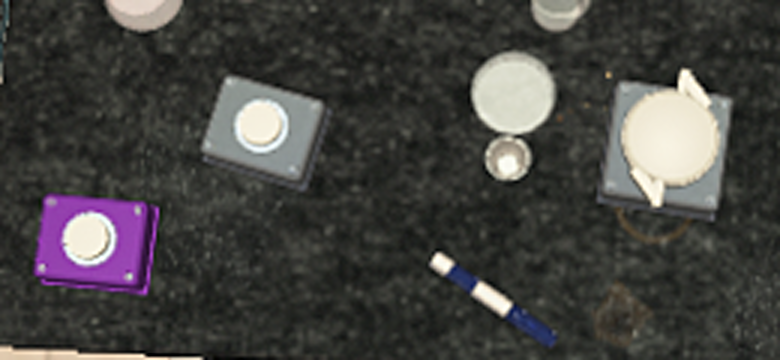

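The crop confirms it. The grey start box with its white button is at crop (262,122) and the purple look-alike at (88,238). The stop head is at crop (670,138), with wings at (692,88) and (652,187). The near wing's steep face looks to the right (-y), away from any clutter. I'll go above the stop station with the fingers shut.

```bash
python3 -m pendant '[[[0,0,0,0,0,-1,0],[0,0,0,0,0,-0.5,0],[-0.0419,-0.0378,0,0,0,0,0],[-0.0419,-0.0378,0,0,0,0,0],[-0.0419,-0.0378,0,0,0,0,0],[-0.0419,-0.0378,0,0,0,0,0],[-0.0419,-0.0378,0,0,0,0,0],[-0.0419,-0.0378,0,0,0,0,0],[-0.0419,-0.0378,0,0,0,0,0],[-0.0419,-0.0378,0,0,0,0,0],[0,0,0,0,0,0,0]]]' 40
python3 -m pendant '[[[-0.0175,-0.0561,0,0,0,0,0],[-0.0175,-0.0561,0,0,0,0,0],[-0.0175,-0.0561,0,0,0,0,0],[-0.0175,-0.0561,0,0,0,0,0],[-0.0175,-0.0561,0,0,0,0,0],[-0.0175,-0.0561,0,0,0,0,0],[-0.0175,-0.0561,0,0,0,0,0],[-0.0175,-0.0561,0,0,0,0,0],[-0.0175,-0.0561,0,0,0,0,0],[-0.0175,-0.0561,0,0,0,0,0],[-0.0175,-0.0561,0,0,0,0,0],[0,0,0,0,0,0,0],[0,0,0,0,0,0,0]]]'
python3 - <<'E'
from h import *
s=snap('wrist','w1'); print(s['eye'],att(s).round(3).tolist()); st=monitor.sense(); print(st['tcp_pos'],R.from_quat(st['tool_rot']).as_matrix().round(3).tolist())
E
```

```text
t: 1.2
tcp_pos: [0.4047, 0.3474, 0.2202]
tool_rot: [0.032, 0.999, -0.001, 0.001]
force: [0.5, 1.0, -0.2]
finger_gap: -0.001
gripper_force: 0.0
t: 2.5
tcp_pos: [0.526, -0.151, 0.2198]
tool_rot: [0.029, 1.0, 0.001, -0.001]
force: [1.3, 0.4, -0.1]
finger_gap: -0.002
gripper_force: 0.0
[ 0.45590981 -0.14635804  0.37389791] [[0.059, 0.959, 0.276], [0.998, -0.057, -0.015], [0.002, 0.276, -0.961]]
[ 0.52557052 -0.14983272  0.21979257] [[-0.998, 0.057, -0.002], [0.057, 0.998, 0.002], [0.002, 0.001, -1.0]]
```

View pics/w1.png

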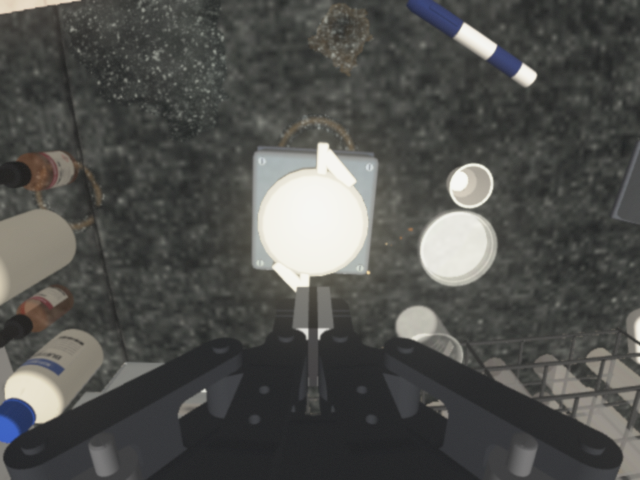

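The wrist view shows the head at about (313,222). The near wing's steep face is at u≈318, v 145–170, and nothing loose is close to it. I'll measure the axis and the face.

```bash
python3 - <<'E'
from h import *
s=load('w1'); im=s['pixels'][:,:,::-1]; g=im.min(2)
m=np.zeros(g.shape,np.uint8); m[135:282,250:380]=(g[135:282,250:380]>190)*255
c=max(cv2.findContours(m,0,1)[0],key=cv2.contourArea); mm=np.zeros_like(m); cv2.drawContours(mm,[c],-1,255,-1)
o=cv2.morphologyEx(mm,cv2.MORPH_OPEN,cv2.getStructuringElement(cv2.MORPH_ELLIPSE,(71,71)))
ct=max(cv2.findContours(o,0,1)[0],key=cv2.contourArea)[:,0]
P=onplane(s,ct,.080); (C,rad)=cv2.minEnclosingCircle(P[:,:2].astype(np.float32)); print('C',C,rad, 'mean box',(P.max(0)+P.min(0))/2)
M=cv2.findContours(mm,0,1)[0][0][:,0]; W=onplane(s,M,.084)-np.array([*C,.084]); r=np.hypot(W[:,0],W[:,1]); a=np.degrees(np.arctan2(W[:,1],W[:,0]))%360
for k in range(120,220,4):
    q=(a>=k)&(a<k+4)
    if q.any(): print(k,round(r[q].max()*1000),round(r[q].min()*1000),end='; ')
print(); print('face left edge', [(v,np.where(mm[v])[0].min(),np.round((onplane(s,[(np.where(mm[v])[0].min(),v)],.084)[0]),3).tolist()) for v in range(142,172,4) if mm[v].any()])
E
```

```text
C (0.527145266532898, -0.15044155716896057) 0.046696633100509644 mean box [ 0.52726033 -0.15036399  0.08      ]
120 45 44; 124 45 44; 128 45 45; 132 50 45; 136 50 50; 140 51 51; 144 53 52; 148 54 53; 152 56 55; 156 58 56; 160 60 58; 164 65 61; 168 65 45; 172 64 45; 176 45 44; 180 44 44; 184 45 44; 188 44 44; 192 44 44; 196 44 44; 200 44 44; 204 44 44; 208 44 44; 212 45 44; 216 44 44; 
face left edge [(146, np.int64(318), [0.466, -0.142, 0.084]), (150, np.int64(318), [0.469, -0.143, 0.084]), (154, np.int64(317), [0.472, -0.143, 0.084]), (158, np.int64(317), [0.475, -0.144, 0.084]), (162, np.int64(317), [0.478, -0.144, 0.084]), (166, np.int64(317), [0.481, -0.144, 0.084]), (170, np.int64(301), [0.483, -0.156, 0.084])]
```

```bash
python3 -m pendant '[[[0,0,0.05,0,0,0,0],[0,0,0.05,0,0,0,0],[0,0,0.025,0,0,0,0],[0,0,0.008,0,0,0,0],[0,0,0.004,0,0,0,0],[0,0,0.004,0,0,0,0],[0,0,0,0,0,0,0]]]'
python3 -m pendant '[[[0,0,0.004,0,0,0,0],[0,0,0.003,0,0,0,0],[0,0,0.002,0,0,0,0],[0,0,0.001,0,0,0,0],[0,0,0,0,0,0,0]]]'
```

```text
t: 3.25
tcp_pos: [0.5269, -0.1507, 0.1085]
tool_rot: [0.028, 1.0, -0.0, 0.001]
force: [-0.7, 0.5, 0.0]
finger_gap: -0.002
gripper_force: 0.0
t: 3.75
tcp_pos: [0.5262, -0.1509, 0.0995]
tool_rot: [0.028, 1.0, 0.0, -0.0]
force: [0.2, -1.0, -0.5]
finger_gap: 0.002
gripper_force: 0.0
```

```bash
python3 -m pendant '[[[0,0,0.0025,0,0,0,0],[0,0,0,0,0,0,0]]]'; python3 -m pendant '[[[0,0,0.0015,0,0,0,0],[0,0,0,0,0,0,0]]]'
python3 - <<'E'
from h import *
print(monitor.sense()['force'])
s=eyes.snapshot('scene'); cv2.imwrite('pics/s2.png',cv2.resize(s['pixels'][200:320,300:440,::-1],None,fx=5,fy=5,interpolation=cv2.INTER_CUBIC))
E
```

```text
t: 3.95
tcp_pos: [0.5262, -0.1508, 0.0974]
tool_rot: [0.028, 1.0, 0.0, -0.0]
force: [0.1, -0.0, -0.3]
finger_gap: 0.004
gripper_force: 0.0
t: 4.15
tcp_pos: [0.5262, -0.1508, 0.0963]
tool_rot: [0.028, 1.0, 0.0, -0.0]
force: [0.3, 0.1, 0.2]
finger_gap: 0.002
gripper_force: 0.0
[0.31232044 0.10880967 0.23645286]
```

View pics/s2.png

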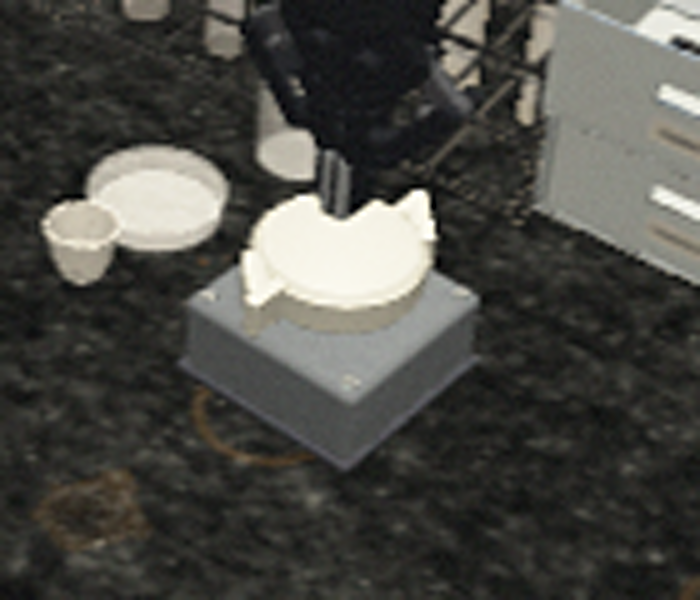

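The crop shows the shut fingertips at (340,215), and I can't tell whether they touch the head. I'll check against the depth image.

```bash
python3 - <<'E'
from h import *
s0=load('scene'); s=snap('scene','s3'); st=monitor.sense(); R0=R.from_quat(st['tool_rot']).as_matrix()
def proj(s,P):
    A=att(s); c=(np.atleast_2d(P)-s['eye'])@A; return cv2.projectPoints(c,np.zeros(3),np.zeros(3),np.array(s['intrinsics']),np.array([s['k1'],0,0,0,0.]))[0][:,0]
tip=st['tcp_pos']+R0[:,2]*manip.nose_length
print('tip',tip,'px',proj(s,tip),'crop',(proj(s,tip)-[300,200])*5)
print('C top px crop',(proj(s,[.527,-.150,.092])-[300,200])*5, (proj(s,[.527,-.150,.082])-[300,200])*5)
uv=np.array([(x,y) for y in range(236,270) for x in range(345,390)])
for q in(s0,s):
    P=cloud(q,uv); d=np.hypot(P[:,0]-.527,P[:,1]+.15)
    for a,b in((0,12),(12,25),(25,43)):
        k=(d>=a/1000)&(d<b/1000)&(P[:,2]>.04)&(P[:,2]<.11); print(a,b,k.sum(),np.median(P[k,2]) if k.any() else None)
E
```

```text
tip [ 0.52629315 -0.15080582  0.08237437] px [[367.34098821 248.5698543 ]] crop [[336.70494107 242.84927149]]
C top px crop [[337.62352314 226.72354809]] [[336.01678944 242.07181194]]
0 12 49 0.09049323001462184
12 25 154 0.0899641850731146
25 43 488 0.08546091349913792
0 12 49 0.0911506203621194
12 25 133 0.08995136498403722
25 43 464 0.08555189023020848
```

```bash
python3 - <<'E'
from h import *
s=load('s3')
for v in range(228,248,2):
    uv=[(u,v) for u in range(362,376,2)]; print(v,[tuple((p*1000).round().astype(int).tolist()) for p in cloud(s,uv)], s['pixels'][v,362:376:2].mean(1).round().tolist())
E
python3 -c "
from station import manip;print({k:getattr(manip,k) for k in dir(manip) if not k.startswith('_')})"
```

```text
228 [(649, -62, 32), (515, -142, 150), (514, -148, 153), (513, -154, 156), (515, -158, 157), (512, -165, 163), (518, -167, 160)] [162.0, 24.0, 22.0, 27.0, 22.0, 23.0, 32.0]
230 [(648, -63, 26), (520, -140, 140), (518, -147, 144), (513, -154, 151), (515, -159, 152), (516, -163, 153), (518, -168, 154)] [183.0, 46.0, 152.0, 21.0, 28.0, 25.0, 27.0]
232 [(653, -61, 14), (520, -140, 134), (517, -148, 139), (515, -154, 144), (513, -160, 148), (519, -162, 145), (517, -169, 150)] [172.0, 56.0, 73.0, 131.0, 22.0, 23.0, 23.0]
234 [(649, -64, 11), (521, -140, 127), (515, -149, 135), (514, -155, 139), (519, -158, 137), (518, -164, 140), (526, -165, 136)] [171.0, 67.0, 72.0, 115.0, 36.0, 29.0, 34.0]
236 [(656, -61, -2), (521, -141, 121), (515, -149, 129), (514, -156, 133), (521, -157, 129), (519, -164, 133), (528, -165, 128)] [44.0, 77.0, 39.0, 115.0, 34.0, 25.0, 19.0]
238 [(646, -67, -1), (515, -144, 120), (516, -150, 123), (516, -155, 125), (520, -158, 124), (519, -164, 128), (529, -165, 121)] [85.0, 82.0, 53.0, 116.0, 22.0, 20.0, 24.0]
240 [(540, -126, 89), (516, -145, 113), (514, -151, 118), (514, -157, 121), (521, -158, 117), (521, -164, 120), (563, -148, 85)] [243.0, 131.0, 40.0, 107.0, 18.0, 10.0, 221.0]
242 [(532, -131, 90), (536, -134, 89), (515, -151, 111), (516, -156, 113), (519, -160, 113), (546, -152, 91), (550, -155, 91)] [240.0, 179.0, 50.0, 97.0, 37.0, 250.0, 241.0]
244 [(524, -136, 91), (527, -140, 91), (532, -143, 89), (535, -147, 90), (535, -152, 92), (539, -156, 91), (543, -159, 91)] [240.0, 241.0, 246.0, 227.0, 244.0, 241.0, 239.0]
246 [(518, -139, 90), (522, -143, 89), (524, -147, 90), (525, -152, 92), (529, -156, 92), (534, -159, 90), (534, -165, 93)] [241.0, 240.0, 241.0, 240.0, 242.0, 241.0, 241.0]
{'PlanningError': <class 'station.PlanningError'>, 'nose_length': 0.014}
```

Depth puts the real fingertips at z≈0.107 above the centre, about 25 mm higher than the TCP reading and nose_length imply, and the head is untouched. So I'll find contact by force in small steps.

```bash
python3 -m pendant '[[[0,0,0.005,0,0,0,0],[0,0,0.005,0,0,0,0],[0,0,0,0,0,0,0]]]'
python3 - <<'E'
from h import *
s=snap('scene','s4')
for v in range(236,250,1):
    uv=[(u,v) for u in range(362,376,2)]; print(v,[int(p[2]*1000) for p in cloud(s,uv)], s['pixels'][v,362:376:2].mean(1).round().tolist())
st=monitor.sense(); print(st['tcp_pos'],st['force'],st['q'],st['finger_gap'])
E
```

```text
t: 4.55
tcp_pos: [0.5258, -0.1506, 0.0877]
tool_rot: [0.028, 1.0, 0.0, -0.001]
force: [0.1, 0.1, -0.3]
finger_gap: -0.001
gripper_force: 0.0
236 [0, 124, 127, 130, 130, 134, 128] [42.0, 83.0, 53.0, 119.0, 19.0, 26.0, 26.0]
237 [-2, 123, 124, 129, 129, 131, 124] [24.0, 98.0, 53.0, 114.0, 18.0, 28.0, 32.0]
238 [0, 118, 121, 126, 124, 127, 123] [68.0, 101.0, 41.0, 103.0, 20.0, 25.0, 29.0]
239 [85, 117, 119, 121, 122, 122, 117] [162.0, 98.0, 57.0, 105.0, 15.0, 28.0, 33.0]
240 [86, 114, 118, 122, 121, 119, 112] [106.0, 104.0, 58.0, 107.0, 17.0, 19.0, 160.0]
241 [90, 112, 113, 116, 115, 116, 111] [216.0, 103.0, 69.0, 99.0, 27.0, 20.0, 158.0]
242 [91, 110, 111, 112, 113, 112, 88] [238.0, 103.0, 66.0, 92.0, 26.0, 21.0, 191.0]
243 [87, 105, 109, 110, 111, 109, 91] [239.0, 91.0, 66.0, 91.0, 20.0, 70.0, 247.0]
244 [90, 102, 103, 108, 108, 90, 88] [238.0, 85.0, 77.0, 87.0, 7.0, 195.0, 242.0]
245 [88, 88, 101, 104, 104, 91, 90] [242.0, 177.0, 68.0, 91.0, 131.0, 248.0, 241.0]
246 [93, 91, 92, 100, 92, 88, 89] [241.0, 246.0, 189.0, 128.0, 250.0, 243.0, 241.0]
247 [89, 89, 90, 91, 90, 90, 88] [242.0, 242.0, 245.0, 246.0, 245.0, 242.0, 241.0]
248 [89, 91, 89, 90, 89, 94, 89] [241.0, 241.0, 242.0, 243.0, 242.0, 242.0, 240.0]
249 [91, 89, 89, 91, 92, 90, 90] [241.0, 241.0, 242.0, 241.0, 242.0, 242.0, 241.0]
[ 0.52596624 -0.15068269  0.087931  ] [ 0.06752179  0.2967082  -0.14820951] [-4.83309457e-01  6.17608313e-01  1.74058100e+00 -4.09684235e-06
  7.84492516e-01 -1.99725843e+00] 0.00018140941424105882
```

```bash
python3 -m pendant '[[[0,0,0.006,0,0,0,0],[0,0,0,0,0,0,0]]]'; python3 -m pendant '[[[0,0,0.004,0,0,0,0],[0,0,0,0,0,0,0]]]';python3 -m pendant '[[[0,0,0.003,0,0,0,0],[0,0,0,0,0,0,0]]]'; python3 -m pendant '[[[0,0,0.002,0,0,0,0],[0,0,0,0,0,0,0]]]'
```

```text
t: 4.8
tcp_pos: [0.526, -0.1507, 0.083]
tool_rot: [0.028, 1.0, 0.0, -0.0]
force: [-0.6, 0.0, -0.5]
finger_gap: -0.007
gripper_force: 0.0
t: 5.0
tcp_pos: [0.5265, -0.1509, 0.0803]
tool_rot: [0.028, 1.0, -0.0, 0.0]
force: [0.6, 0.5, 0.6]
finger_gap: 0.0
gripper_force: 0.5
t: 5.2
tcp_pos: [0.5265, -0.151, 0.0783]
tool_rot: [0.028, 1.0, -0.0, 0.0]
force: [-0.3, -0.3, 2.7]
finger_gap: 0.002
gripper_force: 1.1
t: 5.4
tcp_pos: [0.5265, -0.151, 0.0764]
tool_rot: [0.028, 1.0, -0.0, 0.0]
force: [0.4, -0.3, 3.0]
finger_gap: 0.002
gripper_force: 1.2
```

Contact came at TCP z≈0.080, so the fingertips really stand 12 mm behind the TCP. I'll press on to about 10 mm of travel.

```bash
python3 -m pendant '[[[0,0,0.003,0,0,0,0],[0,0,0.002,0,0,0,0],[0,0,0,0,0,0,0]]]'; python3 -m pendant '[[[0,0,0.0015,0,0,0,0],[0,0,0,0,0,0,0]]]';python3 -m pendant '[[[0,0,0.001,0,0,0,0],[0,0,0,0,0,0,0]]]'
```

```text
t: 5.7
tcp_pos: [0.5265, -0.1509, 0.0722]
tool_rot: [0.028, 1.0, -0.0, 0.0]
force: [0.0, -0.4, 3.9]
finger_gap: 0.003
gripper_force: 1.6
t: 5.9
tcp_pos: [0.5265, -0.1509, 0.0712]
tool_rot: [0.028, 1.0, -0.0, 0.0]
force: [-0.3, 0.6, 3.8]
finger_gap: -0.0
gripper_force: 1.9
t: 6.1
tcp_pos: [0.5265, -0.1509, 0.0705]
tool_rot: [0.028, 1.0, -0.0, 0.0]
force: [-0.4, 0.2, 4.1]
finger_gap: -0.001
gripper_force: 2.0
```

```bash
python3 -m pendant '[[[0,0,0.001,0,0,0,0],[0,0,0,0,0,0,0]]]'; python3 -m pendant '[[[0,0,0.0008,0,0,0,0],[0,0,0,0,0,0,0]]]'
```

```text
t: 6.3
tcp_pos: [0.5265, -0.1509, 0.0701]
tool_rot: [0.028, 1.0, -0.0, 0.0]
force: [0.5, 0.3, 7.1]
finger_gap: -0.001
gripper_force: 3.6
t: 6.5
tcp_pos: [0.5266, -0.151, 0.07]
tool_rot: [0.028, 1.0, -0.0, 0.0]
force: [-0.8, 0.6, 11.1]
finger_gap: -0.004
gripper_force: 5.4
```

The force has risen to 11 N with no further travel, so it is at its stop. I'll let go and check that it stays in.

```bash
python3 -m pendant '[[[0,0,-0.02,0,0,0,0],[0,0,-0.05,0,0,0,0],[0,0,0,0,0,0,0]]]'
python3 - <<'E'
from h import *
s=snap('scene','s5'); uv=np.array([(x,y) for y in range(236,275) for x in range(345,390)])
P=cloud(s,uv); d=np.hypot(P[:,0]-.527,P[:,1]+.15)
for a,b in((0,12),(12,25),(25,43)):
    k=(d>=a/1000)&(d<b/1000)&(P[:,2]>.04)&(P[:,2]<.1); print(a,b,k.sum(),np.median(P[k,2]))
print(monitor.sense()['tcp_pos'])
E
```

```text
t: 6.8
tcp_pos: [0.5286, -0.1519, 0.1283]
tool_rot: [0.028, 1.0, -0.002, 0.003]
force: [-0.2, 0.9, 0.6]
finger_gap: -0.001
gripper_force: 0.0
0 12 48 0.08222651987190566
12 25 150 0.08111084515161271
25 43 408 0.07747550380871548
[ 0.5273943  -0.15136332  0.12657223]
```

The head is latched in at 0.082. Next I go beside the near wing's driving face, outside the rim.

```bash
python3 -m pendant '[[[0.0374,-0.0119,0,0,0,0,0],[0.0374,-0.0119,0,0,0,0.5,0],[0,0,0,0,0,0,0],[0,0,0.04,0,0,0,0],[0,0,0.03,0,0,0,0],[0,0,0.015,0,0,0,0],[0,0,0.007,0,0,0,0],[0,0,0,0,0,0,0]]]'
python3 - <<'E'
from h import *
s=snap('scene','s6'); cv2.imwrite('pics/s6c.png',cv2.resize(s['pixels'][200:320,300:440,::-1],None,fx=5,fy=5,interpolation=cv2.INTER_CUBIC))
st=monitor.sense(); print(st['tcp_pos'],R.from_quat(st['tool_rot']).as_matrix().round(3).tolist(),st['force'])
E
```

```text
t: 7.65
tcp_pos: [0.4653, -0.1661, 0.0506]
tool_rot: [0.058, 0.998, 0.0, -0.001]
force: [0.4, 0.3, 0.1]
finger_gap: 0.0
gripper_force: 0.0
[ 0.46571629 -0.16642871  0.05125461] [[-0.993, 0.116, -0.0], [0.116, 0.993, 0.0], [0.0, 0.0, -1.0]] [ 0.37553283 -0.02362695  0.38198382]
```

View pics/s6c.png

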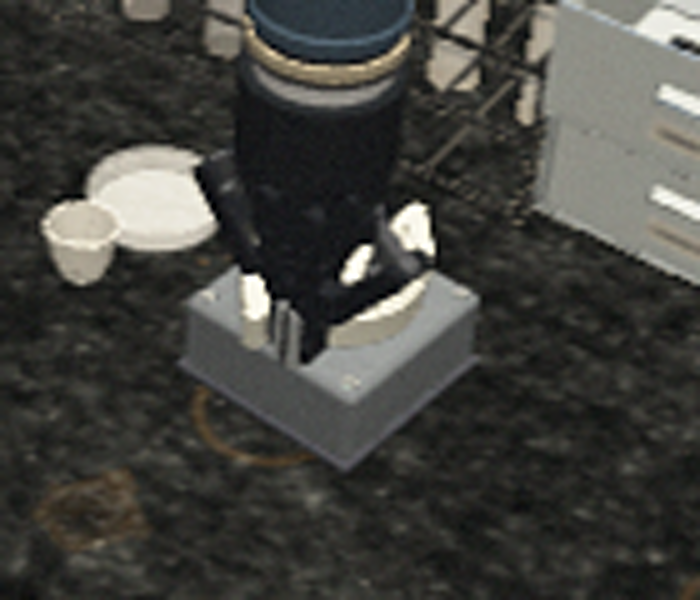

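The fingertips stand at crop (290,360), just on the -y side of the wing face at (262,310) and clear of the box top. I'll sweep them clockwise along an arc about the head's axis.

```bash
python3 -m pendant '[[[0,0,0.004,0,0,0,0],[0.0017,0.0044,0,0,0,0.5,0],[0.0017,0.0044,0,0,0,0.5,0],[0.0017,0.0044,0,0,0,0.5,0],[0.0017,0.0044,0,0,0,0.5,0],[0.0017,0.0044,0,0,0,0.5,0],[0.0017,0.0044,0,0,0,0.5,0],[0.0017,0.0044,0,0,0,0.5,0],[0,0,0,0,0,0,0]]]'
cat > z.py <<'E'
from h import *
import sys
s=snap('scene',sys.argv[1]); uv=np.array([(x,y) for y in range(236,285) for x in range(340,395)])
P=cloud(s,uv); w=s['pixels'][uv[:,1],uv[:,0]].min(1)>150; d=np.hypot(P[:,0]-.527,P[:,1]+.15)
k=(d<.025)&w&(P[:,2]>.06)&(P[:,2]<.1); print('top',k.sum(),np.median(P[k,2])); k=(d>.025)&(d<.043)&w&(P[:,2]>.06)&(P[:,2]<.1); print('slope',k.sum(),np.median(P[k,2]))
st=monitor.sense(); r=st['tcp_pos']-[.527,-.1505,0]; print(st['tcp_pos'],st['force'],st['ft_torque'],'r',np.hypot(*r[:2]),'ang',np.degrees(np.arctan2(r[1],r[0]))%360)
E
python3 z.py a1
```

```text
t: 8.6
tcp_pos: [0.4642, -0.1403, 0.0489]
tool_rot: [0.265, 0.964, -0.0, 0.001]
force: [0.1, -0.9, 0.3]
finger_gap: 0.004
gripper_force: 0.1
top 122 0.08177715508321948
slope 225 0.07779206632216351
[ 0.46413007 -0.14044971  0.04885684] [ 0.8195287   1.57618669 -0.08900452] [ 0.03182638 -0.00962587 -0.06044214] r 0.06366816986683632 ang 170.91763206337978
```

```bash
python3 -m pendant '[[[0.0017,0.0044,0,0,0,0.5,0],[0.0017,0.0044,0,0,0,0.5,0],[0.0017,0.0044,0,0,0,0.5,0],[0,0,0,0,0,0,0]]]'
python3 z.py a2
```

```text
t: 9.05
tcp_pos: [0.4664, -0.1293, 0.0486]
tool_rot: [0.35, 0.937, -0.0, 0.0]
force: [-0.6, -0.8, 0.9]
finger_gap: 0.0
gripper_force: 0.4
top 191 0.08916227565693924
slope 276 0.085812069227929
[ 0.46633497 -0.12945772  0.04850819] [-0.21126201 -0.66639954  0.79728541] [-0.10536137  0.05040721  0.05249592] r 0.064210770318428 ang 160.8703748053214
```

The head has popped up to 0.089–0.090. I'll back off along the same arc, then rise and check.

```bash
python3 -m pendant '[[[-0.0034,-0.0088,0,0,0,-1,0],[-0.0034,-0.0088,0,0,0,-1,0],[-0.0034,-0.0088,0,0,0,-1,0],[-0.0034,-0.0088,0,0,0,-1,0],[-0.0034,-0.0088,0,0,0,-1,0],[0,-0.006,0,0,0,0,0],[0,0,-0.05,0,0,0,0],[0,0,-0.06,0,0,0,0],[0,0,-0.05,0,0,0,0],[0,0,0,0,0,0,0]]]'
python3 z.py a3; python3 - <<'E'
from h import *
s=load('a3')
cv2.imwrite('pics/a3c.png',cv2.resize(s['pixels'][200:320,300:440,::-1],None,fx=5,fy=5,interpolation=cv2.INTER_CUBIC))
st=monitor.sense(); print(R.from_quat(st['tool_rot']).as_matrix().round(3).tolist())
# refine start button from earlier scene view
q=load('scene'); g=q['pixels'].min(2); m=np.zeros(g.shape,np.uint8); m[196:220,244:274]=(g[196:220,244:274]>185)*255
uv=np.argwhere(m)[:,::-1]; P=cloud(q,uv); k=P[:,2]>.052; print(k.sum(),np.median(P[k],0),P[k].min(0),P[k].max(0))
E
```

```text
t: 10.1
tcp_pos: [0.4648, -0.1731, 0.1812]
tool_rot: [0.059, 0.998, -0.003, 0.005]
force: [-0.2, -0.2, -0.6]
finger_gap: -0.001
gripper_force: 0.0
top 207 0.0901346755779685
slope 373 0.08624381660405023
[ 0.46318023 -0.17208059  0.17889543] [-0.26317792 -0.4576733  -0.521498  ] [-0.03275967 -0.00062938 -0.03092802] r 0.06736975924995044 ang 198.6829107397975
[[-0.993, 0.118, 0.006], [0.118, 0.993, -0.004], [-0.006, -0.003, -1.0]]
80 [0.52732089 0.22683566 0.05688174] [0.5088853  0.20774232 0.05327463] [0.54675316 0.24632485 0.06118469]
```

View pics/a3c.png

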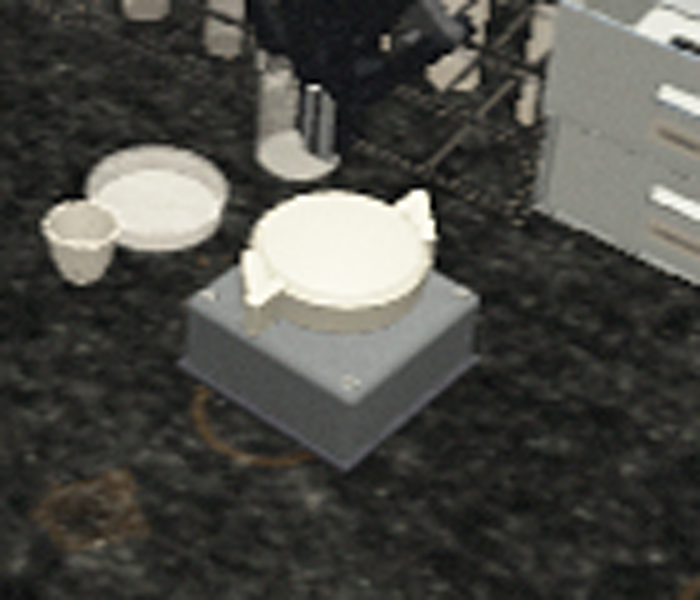

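The stop button is up, its wings are back at rest at (258,280) and (420,215), and the bystanders are untouched. Next is the start button at about (0.526, 0.2265).

```bash
python3 -m pendant '[[[-0.0021,0.056,0,0,0,0,0],[-0.0021,0.056,0,0,0,0,0],[-0.0021,0.056,0,0,0,0,0],[-0.0021,0.056,0,0,0,0,0],[-0.0021,0.056,0,0,0,0,0],[-0.0021,0.056,0,0,0,0,0],[-0.0021,0.056,0,0,0,0,0],[-0.0021,0.056,0,0,0,0,0],[-0.0021,0.056,0,0,0,0,0],[0,0,0,0,0,0,0],[0,0,0.05,0,0,0,0],[0,0,0.04,0,0,0,0],[0,0,0.02,0,0,0,0],[0,0,0,0,0,0,0]]]'
python3 - <<'E'
from h import *
s=snap('scene','b1'); cv2.imwrite('pics/b1c.png',cv2.resize(s['pixels'][160:280,190:330,::-1],None,fx=5,fy=5,interpolation=cv2.INTER_CUBIC)); print(monitor.sense()['tcp_pos'])
E
```

```text
t: 11.55
tcp_pos: [0.5201, 0.2262, 0.0843]
tool_rot: [0.059, 0.998, -0.001, -0.004]
force: [-0.4, 0.6, -0.3]
finger_gap: -0.001
gripper_force: 0.0
[0.52165466 0.22656535 0.0860115 ]
```

View pics/b1c.png

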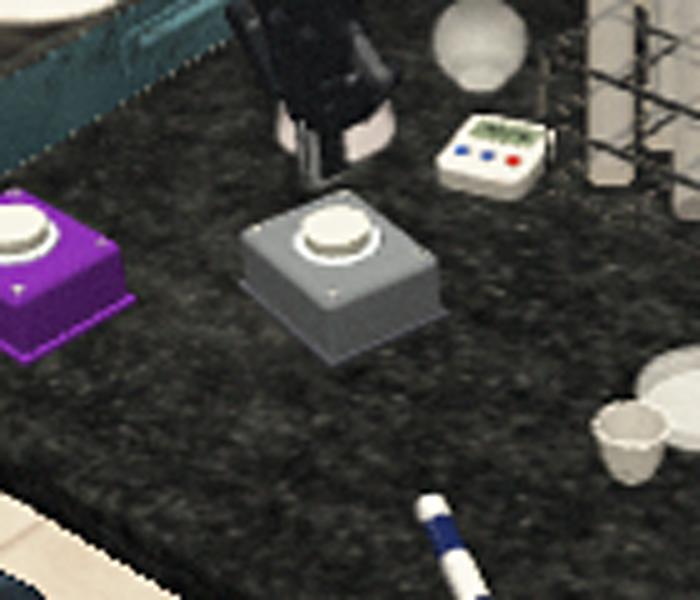

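The fingertips are at crop (318,185), above the grey start button at (338,225). I'll correct 5 mm in x and press.

```bash
python3 -m pendant '[[[-0.0062,0.0007,0,0,0,0,0],[0,0,0.03,0,0,0,0],[0,0,0.012,0,0,0,0],[0,0,0,0,0,0,0]]]'; python3 -m pendant '[[[0,0,0.004,0,0,0,0],[0,0,0.002,0,0,0,0],[0,0,0,0,0,0,0]]]'; python3 -m pendant '[[[0,0,0.003,0,0,0,0],[0,0,0.002,0,0,0,0],[0,0,0,0,0,0,0]]]'
python3 - <<'E'
from h import *
s=snap('scene','b2');g=s['pixels'].min(2)
for v in range(196,212): print(v,g[v,250:268:2].tolist(),[int(p[2]*1000) for p in cloud(s,[(u,v) for u in range(250,268,2)])])
E
```

```text
t: 12.0
tcp_pos: [0.5281, 0.2273, 0.0541]
tool_rot: [0.059, 0.998, -0.0, -0.001]
force: [0.2, 1.0, 1.1]
finger_gap: -0.001
gripper_force: 0.0
t: 12.3
tcp_pos: [0.5289, 0.2277, 0.0503]
tool_rot: [0.058, 0.998, 0.0, 0.0]
force: [1.2, -0.5, -0.4]
finger_gap: -0.001
gripper_force: 0.0
t: 12.6
tcp_pos: [0.5289, 0.2278, 0.046]
tool_rot: [0.058, 0.998, 0.0, 0.0]
force: [0.2, -0.3, 1.9]
finger_gap: -0.0
gripper_force: 1.1
196 [51, 72, 73, 19, 22, 25, 40, 30, 27] [-2, 87, 95, 96, 101, 108, -3, -3, -1]
197 [39, 60, 90, 50, 23, 24, 33, 30, 30] [0, 83, 88, 88, 91, 84, -1, -4, 0]
198 [20, 68, 92, 55, 26, 23, 46, 48, 34] [0, 74, 85, 81, 89, 83, -1, 2, 0]
199 [19, 55, 76, 54, 18, 19, 54, 49, 46] [-1, 74, 79, 83, 86, 81, -2, 0, -2]
200 [20, 74, 68, 73, 25, 20, 144, 51, 38] [-2, 74, 77, 78, 82, 79, 44, -3, -2]
201 [127, 81, 65, 77, 16, 20, 138, 93, 29] [42, 45, 73, 73, 78, 76, 43, 41, -3]
202 [154, 142, 50, 93, 16, 22, 142, 145, 42] [44, 46, 71, 72, 74, 70, 44, 44, -1]
203 [154, 207, 47, 97, 21, 12, 237, 153, 132] [42, 55, 66, 67, 71, 65, 53, 45, 42]
204 [165, 229, 42, 93, 8, 87, 241, 175, 159] [44, 57, 63, 67, 69, 64, 55, 42, 46]
205 [143, 238, 73, 92, 92, 194, 237, 208, 159] [44, 55, 57, 60, 64, 56, 57, 46, 42]
206 [234, 235, 230, 118, 192, 237, 233, 216, 154] [48, 55, 56, 58, 53, 52, 56, 45, 45]
207 [224, 242, 240, 238, 238, 241, 193, 218, 122] [46, 57, 56, 57, 53, 55, 56, 47, 44]
208 [242, 161, 236, 242, 240, 201, 115, 236, 129] [46, 53, 56, 54, 53, 56, 51, 44, 46]
209 [249, 112, 139, 150, 140, 129, 135, 248, 152] [46, 50, 53, 52, 53, 52, 49, 48, 41]
210 [246, 182, 122, 127, 126, 114, 222, 209, 156] [43, 47, 52, 51, 50, 49, 46, 45, 44]
211 [166, 254, 232, 175, 203, 255, 220, 159, 153] [44, 48, 48, 47, 46, 47, 44, 44, 45]
```

```bash
python3 -m pendant '[[[0,0,0.003,0,0,0,0],[0,0,0.002,0,0,0,0],[0,0,0,0,0,0,0]]]'; python3 -m pendant '[[[0,0,0.0015,0,0,0,0],[0,0,0,0,0,0,0]]]'; python3 -m pendant '[[[0,0,0.001,0,0,0,0],[0,0,0,0,0,0,0]]]'; python3 -m pendant '[[[0,0,0.001,0,0,0,0],[0,0,0,0,0,0,0]]]'
```

```text
t: 12.95
tcp_pos: [0.5289, 0.2278, 0.0419]
tool_rot: [0.058, 0.998, 0.0, 0.0]
force: [0.2, 0.9, 4.8]
finger_gap: -0.0
gripper_force: 2.1
t: 13.15
tcp_pos: [0.5289, 0.2278, 0.0412]
tool_rot: [0.058, 0.998, 0.0, 0.0]
force: [-0.1, -0.2, 7.9]
finger_gap: 0.002
gripper_force: 3.6
t: 13.35
tcp_pos: [0.529, 0.2278, 0.0411]
tool_rot: [0.058, 0.998, 0.0, 0.001]
force: [-1.1, -0.1, 11.5]
finger_gap: 0.001
gripper_force: 5.9
t: 13.55
tcp_pos: [0.529, 0.2278, 0.041]
tool_rot: [0.058, 0.998, 0.0, 0.001]
force: [-3.3, -0.2, 17.0]
finger_gap: -0.002
gripper_force: 8.2
```

It is on its stop. I'll let go, back off high and check the whole scene.

```bash
python3 -m pendant '[[[0,0,-0.02,0,0,0,0],[0,0,-0.05,0,0,0,0],[0,0,-0.06,0,0,0,0],[0,0,-0.06,0,0,0,0],[0.04,0,0,0,0,0,0],[0.04,0,0,0,0,0,0],[0,0,0,0,0,0,0],[0,0,0,0,0,0,0]]]'
python3 z.py c1; python3 - <<'E'
from h import *
s=load('c1'); cv2.imwrite('pics/c1v.png',s['pixels'][:,:,::-1])
P=cloud(s,[(u,v) for u in range(240,276) for v in range(195,216)]); d=np.hypot(P[:,0]-.527,P[:,1]-.2265); k=(d<.015)&(P[:,2]<.1); print(k.sum(),np.median(P[k,2]))
E
```

```text
t: 14.35
tcp_pos: [0.4641, 0.2351, 0.1907]
tool_rot: [0.058, 0.998, -0.0, -0.0]
force: [0.5, 0.3, 0.8]
finger_gap: -0.002
gripper_force: 0.0
top 200 0.09001134463475918
slope 380 0.08652036143584418
[0.46530633 0.2351138  0.19071133] [ 0.05632875  0.44728795 -0.44146031] [-0.02417961 -0.04368956  0.00029564] r 0.3905177455312804 ang 99.0896192015134
48 0.05683253082433265
```

View pics/c1v.png

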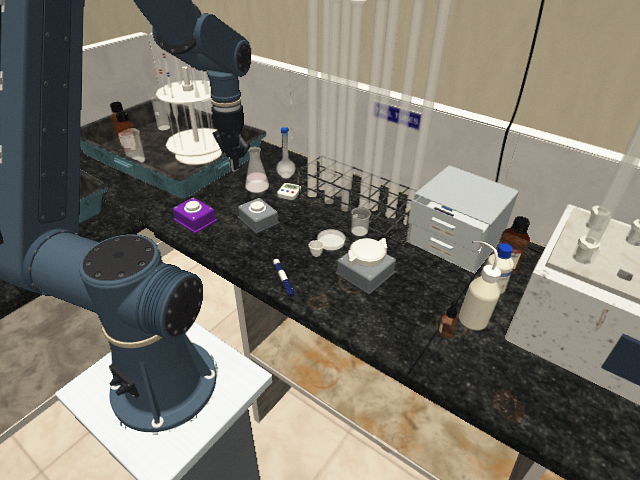

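Both buttons are up: stop at (368,250) with its top at 0.090, start at (258,207) with its top at 0.057. The bystanders all stand where they were and the arm is clear, so I'm handing in.

```bash
python3 -c "
from station import job; print(job.sign_off())"
```

```text
the job is handed in; nothing more can be done
None
```

I latched the stop button, twisted it clockwise until it popped up, then pressed the start button to its stop and released it; both read up in the last depth image, no bystander looked moved, and I handed the job in at about 14 s.

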